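# Blank the open necks of the vacuum manifold and set its regulating valve

## Robot

A 7-joint arm with a two-finger parallel gripper is mounted at the origin on the work surface. World frame = base frame: x ahead of the robot, y to its left, z up, the work surface at z = 0. Lengths are in m, angles in degrees, forces in N, time in s.
With the tool pointing down it reaches from about 0.425 to 0.8 m from the base axis. Payload 8.3 kg.
Tool frame: the origin (TCP) lies midway between the tips of the shut fingers; the grasp point (between the pads) lies 19 mm behind it; z points along the fingers, y is the line along which they close (so a half turn about z gives the same grasp; the last joint's range is limited). The gripper opens to 85 mm and grips with 20 to 120 N. Pads are 22 mm wide; open, the fingers measure 114 mm over their backs; the gripper's body (76 mm by 85 mm) begins 54 mm behind the grasp point. The pads swing forward as they close: fully open they stand 13 mm farther back than shut.
Start: joints at [64.578, 21.967, 0.94, 78.501, -0.361, 79.538, -2.664], TCP at [0.232, -0.58, 0.231] pointing down, gripper open.
Joint ranges: [-169.22, 169.22], [-14.56, 117.87], [-87.37, 89.26], [10.42, 133.3], [-82.24, 262.24], [0.94, 117.77], [-172.7, 172.7]. Speed limits (degrees/s): [136.94, 136.94, 172.46, 172.46, 180, 180, 180].

## Interface

Orientations are given as a 3x3 rotation matrix whose columns are the frame's x, y, z axes.
In Python, from plant import ctrl gives the robot as it stands. The module is installed in compiled form; this text tells all that it offers.
- The arm moves only by the shell command python3 -m inch 'ROWS' [OPENING]. ROWS is JSON, a list of rows, each a list of 2 entries, a list of its own where there are three numbers: the shift along the tool's x, y, z in mm, then the turn, a rotation vector about the tool's x, y, z in degrees. In form: [[[x, y, z], [rx, ry, rz]], ...]. A call has 1 to 10 rows; each row is the pose to reach, as a shift and turn from the pose commanded when the call began, along the tool's axes at that moment; what a row does not reach only later rows make up. A row lasts 1/8 s, in which the tool goes at most 62.5 mm and 10.7 degrees, less where a joint would pass 70% of its speed; a pose out of reach is approached as far as the arm can. A call with a gripper value outside its range is refused whole. OPENING is the opening, from 0 (shut) to 1 (fully open), set as the call begins (- or left out, the last holds). The fingers move at their own pace and stop on an object; the grip force is fixed at half the most. Time passes only in rows, so rows that repeat a pose let the fingers close. It gives the time, the measured TCP pose, the force, the opening and the grip force at its end, in the units of the state.
- ctrl.sense(): the state, without advancing time (a new reading comes with each control period).
- ctrl.capture(name): name is "scene" or "top" or "wrist"; returns the picture (420x560x3 uint8, blue, green, red); there is no depth.
- ctrl.camera_info(name): a dict with "fx", "fy", "cx", "cy" (pixels), "xyz" and "rotation" of the camera in the world; the wrist camera has in their place "tool_from_camera" (4x4, takes a point from camera to tool coordinates, whose origin is the TCP and whose axes are the flange's). Camera axes: x right, y down, z forward; pixel columns grow to the right and rows downward; lengths in m; the calibration is good to about 2 mm. A picture is of the moment at which its call begins: read the wrist's pose just before it. camera_info takes no time and is no camera call.
- ctrl.sign_off(): hands the job in; it is judged then, once.
The state is a dict: "time_s": time; "joint_positions": joint angles; "joint_vel": joint speeds; "joint_torque": joint torques, N m; "tool_pos": TCP position; "tool_rot": TCP orientation; "force": force on the tool from outside, world axes, zero at the start; "ft_torque": the same for the moment, N m; "grip_width": opening from 0.0 (shut) to 1.0 (fully open); "gripper_force": force on a finger pad.
Only numpy, scipy, OpenCV 4.12 (cv2) and the standard library are available. Lean on these libraries where they do the work, as an engineer would, in place of code of your own. Each camera call takes 0.05 s, during which the arm holds its last target. There are 200 camera calls.

## Task

Two necks of the vacuum manifold are open: first close each with the tapered stopper that fits it, pushed fully home. Then turn the valve's handwheel clockwise until it is shut against its stop and back it off exactly two full turns. Finish while gripping its crank handle, holding the wheel still at that setting and not letting go; leave the spare stopper and everything else on the bench where it is.

Things in the scene. Friction and masses are not known exactly. Their poses are not given: they have to be found in the camera images.
- large_stopper: loose white plastic stopper for the wide neck, standing upright on the bench on its stem, about 30 g. Origin: centre of its underside; z up its axis. Round tapered stem 30 mm long, 26 mm diameter at the foot and 29 mm under the head; above it a plain round head of 37 mm diameter and 24 mm height (from 30 to 54 mm above the origin), to be gripped.
- small_stopper: loose white plastic stopper for the narrow neck, same shape, standing upright, about 16 g. Origin: centre of its underside. Stem 26 mm long, 16 mm diameter at the foot and 19 mm under the head; head 26 mm diameter, 23 mm high (from 26 to 49 mm above the origin).
- spare_stopper: the biggest white stopper; it fits neither neck and is to be left alone. Origin: centre of its underside. Stem 36 mm long, 41 to 45 mm diameter; head 54 mm diameter, 26 mm high. The three stoppers change places from start to start.
- large_stopper_seat (a point): centre of the underside of the large stopper's head, 30 mm above its origin; it comes to the neck's rim when the stopper is home
- small_stopper_seat (a point): centre of the underside of the small stopper's head, 26 mm above its origin
- large_port (a point): centre of the mouth of the wide neck: upright metal socket on the manifold's lid, bore 30.4 mm, outside 40 mm, rim 90 mm above the bench, 34 mm deep; the neck stands 36 mm above the lid. The wide and narrow necks are 90 mm apart; a row of small columns, as high as the rims, stands 50 mm behind them.
- small_port (a point): centre of the mouth of the narrow neck: bore 20.4 mm, outside 29 mm, rim 90 mm above the bench, 34 mm deep
- station: the bench-mounted vacuum station (fixed): aluminium manifold box with two necks, a pipe, and the brass valve at its left (+y) end. Its origin is on the bench; it is turned about the vertical by up to 0.17 rad. In its frame the necks are at (-12,-115) and (-12,-25) mm, the valve's axis at (0,115) mm.
- wheel_hub (a point): point on the valve's upright axis at the height of the handwheel's rim, 120 mm above the bench. The dark three-spoke wheel lies level, 101 mm across its rim; it does not rise or sink as it turns.
- wheel (a joint): turn of the handwheel in rad: 0 = shut, against its rigid stop; it grows counterclockwise seen from above (opening); one turn is 6.283; two turns from the stop is 12.566; it can turn to 31.4. It starts 0.4 to 1.1 turns open. At 0 the crank handle lies in the station's +x direction from the axis, at angle q it has turned by q about +z. Turning takes about 0.12 N m (3 N at the handle) and the wheel stays where it is left.
- crank: the black revolving crank handle on the wheel's rim, upright: round, 19 mm diameter, 55 mm tall, from 128 to 183 mm above the bench, its axis 45 mm from the wheel's axis. It spins freely on its own pin, so a gripper holding it need not turn as it is led round the circle. Origin: centre of its foot.
- crank_mid (a point): point on the crank handle's axis, 31 mm above its foot (159 mm above the bench), to be gripped here from above; fingertips clear the rim if they stay more than 130 mm above the bench
- bottle: amber bottle with blue cap, 42 mm diameter, 88 mm tall, standing in front of the station; leave it. Origin: centre of its underside.
- pipette: hand pipette lying on the bench near the robot; leave it. Origin under its middle.
- blue_rack: blue tube rack, 93 x 127 x 28 mm, tubes 36 mm high; leave it. Origin: centre of its underside.
- green_rack: green tube rack, 81 x 116 x 28 mm, at the right; leave it. Origin: centre of its underside.
- tip_box: tip box with orange lid, 85 x 120 x 72 mm, at the left; leave it. Origin: centre of its underside.

How it is judged:
By the outcome, as a careful person would: the job done as asked, in the order asked, and still so for the second after the job is handed in, while the arm keeps its last pose, push and grip.
It also fails if it takes over 72 s, if anything falls off the work surface, if the arm or the gripper's body presses on something with over 40 N, if the wrist force passes 120 N, or if a joint passes its speed limit or range.

## Working session

There is one attempt and no reset: what is moved stays moved. The work goes in short steps, Python scripts to look and compute and a shell command to move; the robot and the scene stay as the last step left them, time stands still between calls to the robot, and variables do not carry over. Pictures are saved under pics/ and viewed, at most 10 in all, crops included, and the job is handed in when it is done.

```bash
mkdir -p pics; python3 - <<'E'
from plant import ctrl
import cv2,numpy as np
np.set_printoptions(precision=4,suppress=True)
for n in ("scene","top"):
    cv2.imwrite(f"pics/{n}0.png",ctrl.capture(n)); print(n,ctrl.camera_info(n))
print(ctrl.camera_info("wrist")); s=ctrl.sense(); print(s)
E
```

```text
scene {'fx': 398.21979959280816, 'fy': 398.21979959280816, 'cx': 276.77485303528846, 'cy': 215.31550002466898, 'xyz': array([1.2561, 0.5734, 0.9635]), 'rotation': array([[-0.6123,  0.5226, -0.5933],
       [ 0.7904,  0.4227, -0.4434],
       [ 0.019 , -0.7404, -0.6719]])}
top {'fx': 470.83523400256394, 'fy': 470.83523400256394, 'cx': 282.89369786820356, 'cy': 208.92886629676389, 'xyz': array([ 0.2296, -0.0236,  1.7063]), 'rotation': array([[-0.0184, -0.9878,  0.1546],
       [-0.9996,  0.0214,  0.0177],
       [-0.0207, -0.1542, -0.9878]])}
{'fx': 304.14434437586465, 'fy': 304.14434437586465, 'cx': 276.4207647575355, 'cy': 207.2119617039569, 'tool_from_camera': array([[-0.0001, -0.9543, -0.2987,  0.0761],
       [ 1.    ,  0.0002, -0.0012,  0.0014],
       [ 0.0012, -0.2987,  0.9543, -0.1437],
       [ 0.    ,  0.    ,  0.    ,  1.    ]])}
{'time_s': 0.1, 'joint_positions': array([64.5793, 22.0105,  0.9375, 78.5557, -0.3584, 79.5387, -2.6643]), 'joint_vel': array([ 0.0625, -0.0752, -0.1241, -0.1152, -0.0054, -0.0544, -0.0582]), 'joint_torque': array([  0.0052, -62.9131,   0.849 , -37.2757,   0.0169,   0.0105,
         0.0001]), 'tool_pos': array([ 0.2321, -0.5798,  0.2304]), 'tool_rot': array([[ 0.9283,  0.3717, -0.0007],
       [ 0.3717, -0.9283,  0.0016],
       [-0.0001, -0.0018, -1.    ]]), 'force': array([0.4188, 0.5713, 0.1213]), 'ft_torque': array([-0.0075, -0.0258,  0.057 ]), 'gripper_force': 0.0, 'grip_width': 0.9992189990755604}
```

View pics/scene0.png

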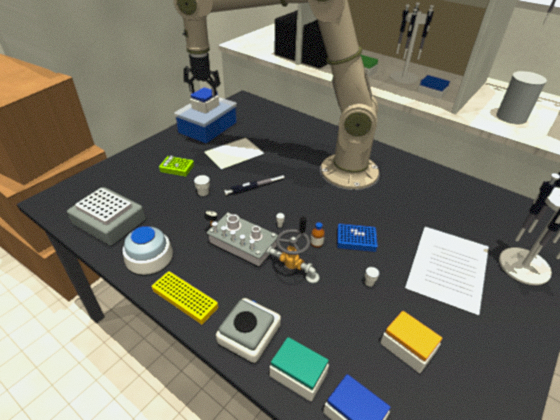

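View pics/top0.png

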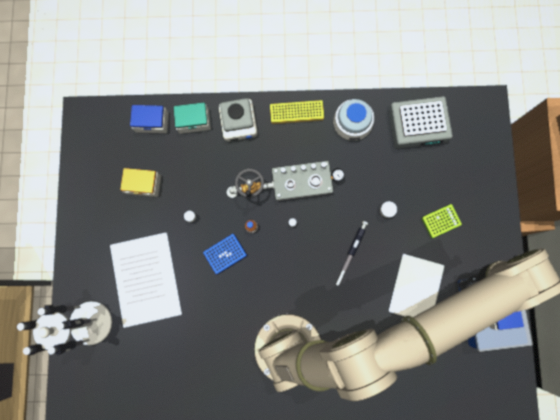

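The scene view shows the stoppers at (202,186) spare, (280,219) small and (371,276) large. In the top view they are at (389,209), (293,222) and (190,216). The necks are at (315,181) and (291,184) in the top view, the wheel at about (249,183). Next I turn these pixels into positions.

```bash
cat > h.py <<'E'
from plant import ctrl
import cv2,numpy as np
np.set_printoptions(precision=4,suppress=True)
def cam(n):
    c=ctrl.camera_info(n)
    if n=="wrist":
        s=ctrl.sense();T=c["tool_from_camera"];R=s["tool_rot"]
        return c,R@T[:3,:3],s["tool_pos"]+R@T[:3,3]
    return c,c["rotation"],c["xyz"]
def ray(C,u,v,z):
    c,R,p=C; d=R@np.array([(u-c["cx"])/c["fx"],(v-c["cy"])/c["fy"],1]); return p+d*(z-p[2])/d[2]
def pix(C,X):
    c,R,p=C; q=R.T@(np.array(X)-p); return np.array([c["cx"]+c["fx"]*q[0]/q[2],c["cy"]+c["fy"]*q[1]/q[2]])
def rel(X):  # tool-frame shift (mm) from current pose to point X
    s=ctrl.sense(); return s["tool_rot"].T@(np.array(X)-s["tool_pos"])*1000
def blobs(m,amin=20):
    n,l,st,ce=cv2.connectedComponentsWithStats(m.astype(np.uint8)); return [(ce[i].round(1),st[i]) for i in range(1,n) if st[i][4]>=amin]
E
python3 - <<'E'
from h import *
im=cv2.imread("pics/top0.png");C=cam("top")
w=(im.min(2)>150)
for nm,(u,v),z in (("large",(190,216),.045),("small",(293,222),.040),("spare",(389,209),.05)):
    m=np.zeros_like(w);m[v-14:v+15,u-14:u+15]=w[v-14:v+15,u-14:u+15]
    for c,st in blobs(m): print(nm,c,st[4],ray(C,*c,z))
a=ray(C,315.5,181,.09);b=ray(C,291,184,.09);print("ports",a,b,np.linalg.norm(a-b)); print("wheel",ray(C,249,183,.12))
cv2.imwrite("pics/c1.png",np.hstack([cv2.resize(im[155:215,220:350],None,fx=6,fy=6,interpolation=2)]))
im=cv2.imread("pics/scene0.png");cv2.imwrite("pics/c2.png",cv2.resize(im[195:295,200:330],None,fx=6,fy=6,interpolation=2))
E
```

```text
large [188.9 215.6] 89 [0.4727 0.343  0.045 ]
small [292.  221.9] 46 [ 0.4429 -0.0254  0.04  ]
spare [388.6 208.8] 195 [ 0.4812 -0.3687  0.05  ]
ports [ 0.5791 -0.1107  0.09  ] [ 0.5703 -0.0247  0.09  ] 0.08645094003411662
wheel [0.5708 0.1199 0.12  ]
```

View pics/c1.png

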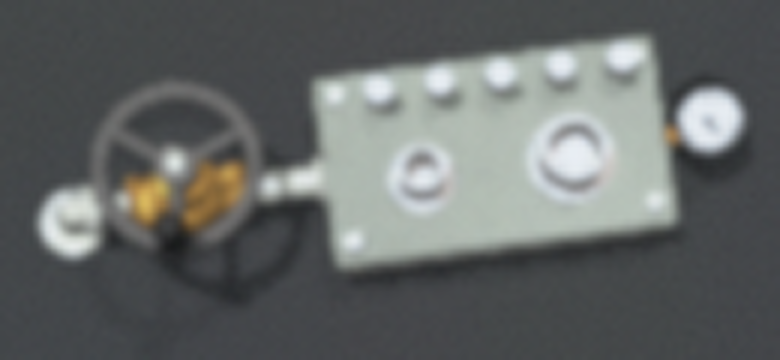

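View pics/c2.png

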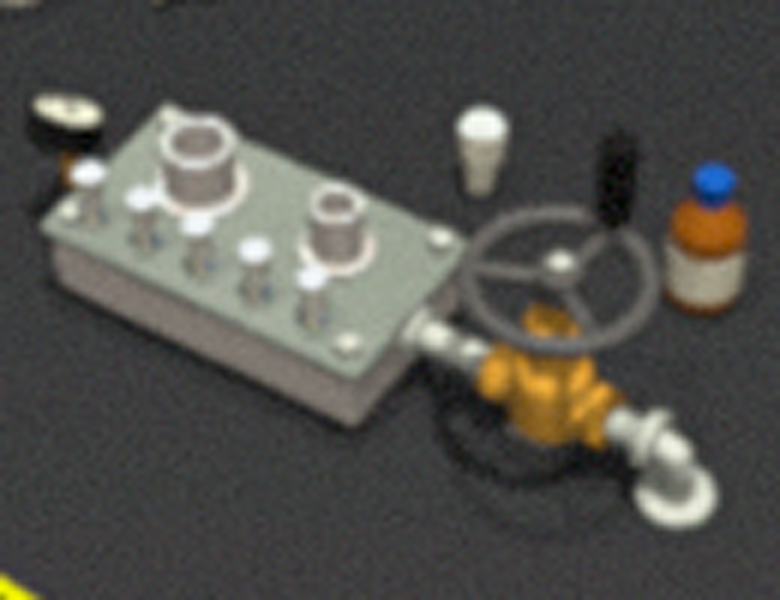

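The top crop shows the narrow neck at (290,184.7) in full-image pixels, the wide neck at (315.3,181.3), the wheel hub near (249,182) and the black crank at (249,194). So the crank points to −x, at q≈175°. The second crop agrees: both necks are clear, with the columns behind them and the crank near the robot side. Next I hover over the necks for a close look.

```bash
python3 - <<'E'
from h import *
print(rel([.43,-.35,.23]),rel([.56,-.07,.22]))
E
```

```text
[ 269.1105 -139.7782    0.6055] [ 493.8768 -351.3739   10.9678]
```

```bash
python3 -m inch '[[[60,-20,0],[0,0,4]],[[120,-50,0],[0,0,8]],[[175,-80,0],[0,0,12]],[[225,-115,0],[0,0,16]],[[275,-150,0],[0,0,16]],[[322,-190,2],[0,0,16]],[[368,-232,4],[0,0,16]],[[412,-274,8],[0,0,16]],[[455,-314,10],[0,0,16]],[[494,-351,11],[0,0,16]]]'
python3 -m inch '[[[0,0,0],[0,0,0]],[[0,0,0],[0,0,0]],[[0,0,0],[0,0,0]]]'
python3 - <<'E'
from h import *
cv2.imwrite("pics/w1.png",ctrl.capture("wrist"));s=ctrl.sense();print(s["tool_pos"],s["tool_rot"])
E
```

```text
time_s: 1.35
tool_pos: [0.5608, -0.0686, 0.2199]
tool_rot: [[0.995, 0.102, -0.001], [0.102, -0.995, 0.0], [-0.001, -0.0, -1.0]]
force: [0.7, -0.6, -0.9]
grip_width: 0.997
gripper_force: 0.0
time_s: 1.72
tool_pos: [0.56, -0.0727, 0.2202]
tool_rot: [[0.995, 0.099, -0.001], [0.099, -0.995, -0.001], [-0.001, 0.001, -1.0]]
force: [-0.5, -0.7, 0.3]
grip_width: 1.001
gripper_force: 0.0
[ 0.56   -0.0726  0.2203] [[ 0.9951  0.0986 -0.0002]
 [ 0.0986 -0.9951 -0.0006]
 [-0.0003  0.0005 -1.    ]]
```

View pics/w1.png

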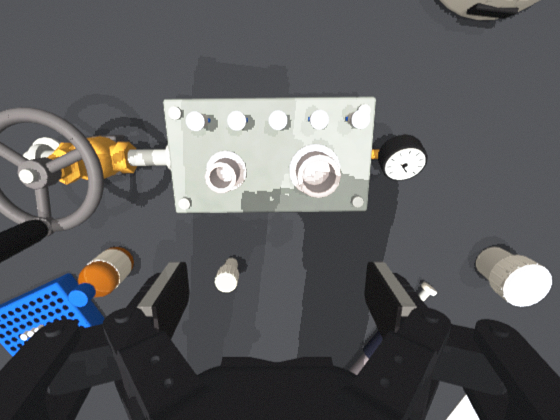

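The wrist view shows the wide neck at about (316,170), the narrow neck at (225,173), the small stopper's head at (227,280), the spare at (525,280) and the crank at lower left. I zoom on the rims to tell them from the flanges.

```bash
python3 - <<'E'
from h import *
im=cv2.imread("pics/w1.png");c=cv2.resize(im[130:210,190:350],None,fx=5,fy=5,interpolation=2)
cv2.imwrite("pics/c3.png",c)
E
```

```text
(no output)
```

View pics/c3.png

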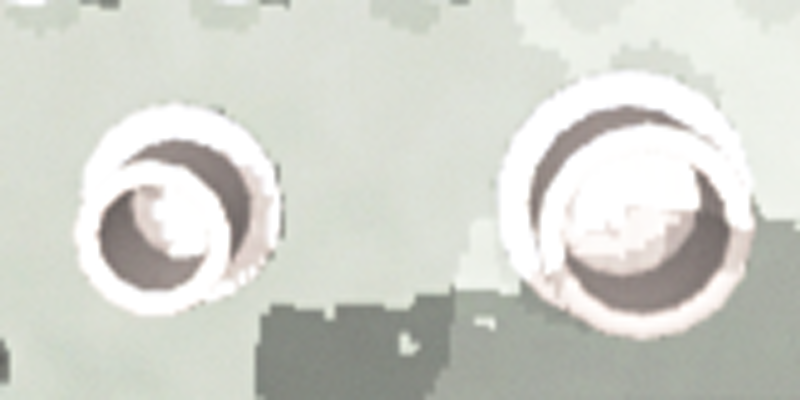

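Narrow rim centre is at crop (153.5,238), i.e. full (220.3,177.2). Wide rim centre is at crop (646,231), i.e. full (318.8,176).

```bash
python3 - <<'E'
from h import *
C=cam("wrist")
n=ray(C,220.3,177.2,.09);w=ray(C,318.8,176,.09);d=n-w
yaw=np.arctan2(-d[0],d[1]);print(n,w,np.linalg.norm(d),np.degrees(yaw))
R=np.array([[np.cos(yaw),-np.sin(yaw)],[np.sin(yaw),np.cos(yaw)]])
o=(n+w)[:2]/2-R@[-.012,-.07];h=o+R@[0,.115];print("origin",o,"hub",h,"hubpix",pix(C,[*h,.12]))
s=ray(C,227,281,.049);print("small",s,rel([s[0],s[1],.15]))
print(rel([*h,.2]))
E
```

```text
[ 0.5744 -0.0207  0.09  ] [ 0.5844 -0.1103  0.09  ] 0.09015592504033451 6.3674506784171525
origin [0.5835 0.0054] hub [0.5708 0.1197] hubpix [ 40.5717 172.3399]
small [ 0.4418 -0.027   0.049 ] [-113.1152  -57.0125   70.2741]
[  29.6572 -190.3349   20.1621]
```

```bash
python3 -m inch '[[[-30,-15,20],[0,0,0]],[[-70,-35,40],[0,0,0]],[[-100,-50,60],[0,0,0]],[[-113,-57,70],[0,0,0]],[[-113,-57,70],[0,0,0]],[[-113,-57,70],[0,0,0]]]'
python3 - <<'E'
from h import *
im=ctrl.capture("wrist");cv2.imwrite("pics/w2.png",im);C=cam("wrist")
g=cv2.cvtColor(im,6)
for t in (140,190,220):
  for c,st in blobs(g[100:330,200:350]>t,150): c=c+[200,100];print(t,c,st,ray(C,*c,.049),rel(ray(C,*c,.049)))
E
```

```text
time_s: 2.52
tool_pos: [0.4433, -0.0264, 0.1511]
tool_rot: [[0.995, 0.1, 0.002], [0.1, -0.995, -0.0], [0.002, 0.0, -1.0]]
force: [0.3, 0.4, 0.5]
grip_width: 0.998
gripper_force: 0.0
140 [274.  206.9] [ 59  89  31  36 845] [ 0.4431 -0.0253  0.049 ] [ -0.2683  -0.9593 102.0804]
190 [273.9 209.1] [ 60  94  29  30 684] [ 0.4412 -0.0254  0.049 ] [ -2.223   -1.049  102.0774]
220 [273.8 207.3] [ 60  95  29  29 320] [ 0.4428 -0.0251  0.049 ] [ -0.6231  -1.1295 102.0798]
```

View pics/w2.png

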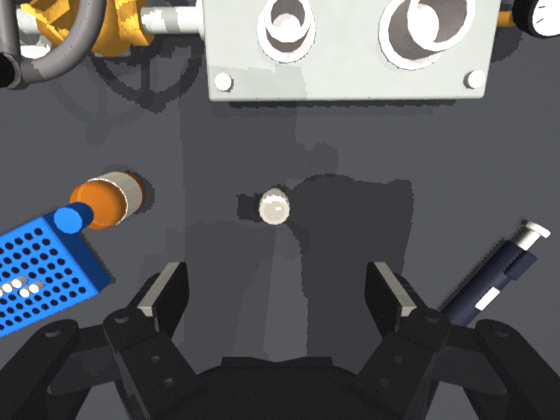

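The small stopper's head is centred at (274,209), nearly under the tool. Correction is about (−2,−1) mm; I descend and grip.

```bash
python3 -m inch '[[[-2,-1,50],[0,0,0]],[[-2,-1,100],[0,0,0]],[[-2,-1,128],[0,0,0]],[[-2,-1,128],[0,0,0]],[[-2,-1,128],[0,0,0]]]'
python3 -m inch '[[[0,0,0],[0,0,0]],[[0,0,0],[0,0,0]],[[0,0,0],[0,0,0]],[[0,0,0],[0,0,0]],[[0,0,0],[0,0,0]],[[0,0,0],[0,0,0]]]' 0
```

```text
time_s: 3.2
tool_pos: [0.4416, -0.0248, 0.0236]
tool_rot: [[0.995, 0.101, 0.002], [0.101, -0.995, 0.0], [0.002, 0.0, -1.0]]
force: [0.7, -0.0, 0.2]
grip_width: 1.002
gripper_force: 0.0
time_s: 3.95
tool_pos: [0.4406, -0.0247, 0.0229]
tool_rot: [[0.995, 0.101, 0.001], [0.101, -0.995, -0.0], [0.001, 0.0, -1.0]]
force: [-1.3, -0.4, 5.2]
grip_width: 0.288
gripper_force: 58.6
```

```bash
python3 -m inch '[[[0,0,-40],[0,0,0]],[[0,0,-90],[0,0,0]],[[20,0,-137],[0,0,0]],[[70,0,-142],[0,0,0]],[[110,8,-142],[0,0,0.7]],[[110,8,-142],[0,0,0.7]],[[110,8,-142],[0,0,0.7]]]'
python3 - <<'E'
from h import *
im=ctrl.capture("wrist");cv2.imwrite("pics/w3.png",im);C=cam("wrist");s=ctrl.sense()
g=cv2.cvtColor(im,6)
z=s["tool_pos"][2]+.049-.023
for t in (140,190,220):
  for c,st in blobs(g[150:360,220:340]>t,100): c=c+[220,150];print(t,c,st,rel(ray(C,*c,z)))
print(s["tool_pos"],rel([.5744,-.0207,.0869]), s["grip_width"])
E
```

```text
time_s: 4.82
tool_pos: [0.5497, -0.0213, 0.1638]
tool_rot: [[0.996, 0.09, -0.001], [0.09, -0.996, 0.0], [-0.001, -0.0, -1.0]]
force: [0.3, 0.7, -0.5]
grip_width: 0.285
gripper_force: 58.9
140 [279.1 183.2] [   0    0  120   78 7390] [ 49.571    2.305  -26.0467]
140 [276.6 280. ] [  30   86   54   82 3380] [  6.1619   1.3178 -26.006 ]
190 [268.3 175.8] [   0    0  120   77 5340] [ 52.5426  -1.9434 -26.0487]
190 [276.9 289.6] [  30  117   54   50 1105] [  1.3393   1.451  -26.0015]
220 [275.8 175.3] [  32    0   50   55 1425] [ 52.7423   1.0019 -26.0494]
220 [322.5 156.8] [ 81   0  39  28 439] [ 59.9776  18.9993 -26.0595]
220 [225.4 217.3] [  0  61  12  14 140] [ 35.2735 -19.6649 -26.0294]
220 [279.4 273. ] [ 44 118  34  10 217] [  9.6144   2.5357 -26.0095]
[ 0.5495 -0.0213  0.1641] [24.9077  1.6377 77.1854] 0.28475228939711106
```

View pics/w3.png

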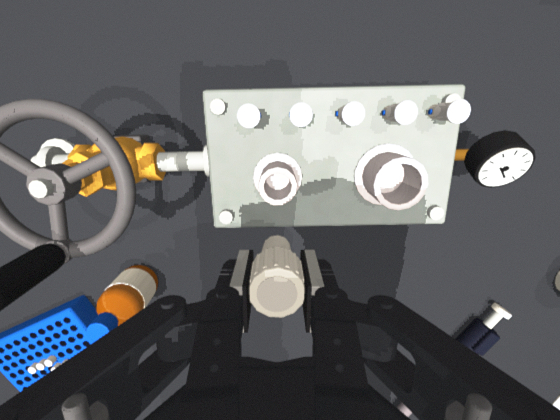

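The stopper's top face is at about (276.5,291.5), upright between the pads, and the narrow neck is at about (277,182). I check the rim numerically.

```bash
python3 - <<'E'
from h import *
im=cv2.imread("pics/w3.png");C=cam("wrist")
print(pix(C,[.5744,-.0207,.09]),"wide",pix(C,[.5844,-.1103,.09]))
for x0,y0 in ((240,145),(350,140)):
  g=cv2.resize(cv2.cvtColor(im,6)[y0:y0+75,x0:x0+90],None,fx=5,fy=5,interpolation=2)
  h=cv2.HoughCircles(cv2.GaussianBlur(g,(5,5),1),cv2.HOUGH_GRADIENT,1,8,param1=100,param2=22,minRadius=45,maxRadius=150)
  for c in h[0][:8]:
    u,v=x0+(c[0]+.5)/5-.5,y0+(c[1]+.5)/5-.5;print(u,v,"r",c[2]/5,ray(C,u,v,.09),rel(ray(C,u,v,.09)))
cv2.imwrite("pics/c4.png",cv2.resize(im[140:215,240:440],None,fx=4,fy=4,interpolation=2))
E
```

```text
[277.1181 185.5431] wide [400.3035 182.9887]
277.3 185.7 r 13.68 [ 0.5743 -0.0208  0.09  ] [24.7868  1.7707 74.0855]
277.1 176.7 r 24.28 [ 0.581  -0.0201  0.09  ] [31.501   1.6203 74.0792]
277.9 182.9 r 16.3 [ 0.5764 -0.0211  0.09  ] [26.8888  2.2084 74.0834]
276.3 182.5 r 21.8 [ 0.5766 -0.0199  0.09  ] [27.1879  1.0372 74.0834]
276.3 179.9 r 19.3 [ 0.5786 -0.0197  0.09  ] [29.1275  1.0377 74.0816]
279.3 183.9 r 16.380001 [ 0.5758 -0.0222  0.09  ] [26.1396  3.2353 74.0839]
280.5 179.7 r 20.36 [ 0.579  -0.0228  0.09  ] [29.2768  4.1024 74.0809]
276.7 184.1 r 20.42 [ 0.5755 -0.0203  0.09  ] [25.9892  1.3301 74.0844]
397.9 185.1 r 24.48 [ 0.5827 -0.1089  0.09  ] [25.2543 90.2044 74.0689]
398.1 180.5 r 23.119999 [ 0.5861 -0.1083  0.09  ] [28.6952 89.9387 74.0657]
384.3 176.3 r 29.88 [ 0.5883 -0.0977  0.09  ] [31.8077 79.5404 74.0647]
388.3 177.9 r 26.12 [ 0.5873 -0.1008  0.09  ] [30.6249 82.5767 74.0653]
382.1 176.5 r 28.12 [ 0.588  -0.0961  0.09  ] [31.6598 77.9574 74.0652]
383.1 172.1 r 20.439999 [ 0.5912 -0.0962  0.09  ] [34.8956 78.3443 74.0621]
402.7 186.7 r 29.220001 [ 0.5818 -0.1126  0.09  ] [24.0507 93.8718 74.0694]
398.3 183.5 r 25.88 [ 0.5839 -0.1089  0.09  ] [26.4548 90.3535 74.0678]
```

View pics/c4.png

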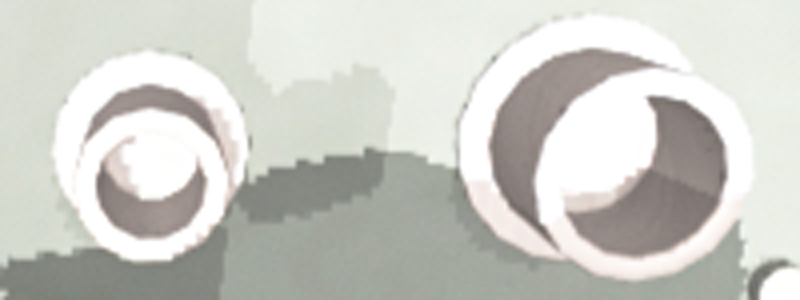

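Rim centres are confirmed within 0.5 px: narrow (277.4,186.1), wide (400.5,183.1). I start the insertion.

```bash
python3 -m inch '[[[24.5,0.4,0],[0,0,0]],[[24.5,0.4,20],[0,0,0]],[[24.5,0.4,36],[0,0,0]],[[24.5,0.4,36],[0,0,0]],[[24.5,0.4,44],[0,0,0]],[[24.5,0.4,52],[0,0,0]],[[24.5,0.4,60],[0,0,0]],[[24.5,0.4,60],[0,0,0]]]'
```

```text
time_s: 5.88
tool_pos: [0.5743, -0.0197, 0.1035]
tool_rot: [[0.996, 0.089, -0.001], [0.089, -0.996, 0.0], [-0.001, -0.0, -1.0]]
force: [0.3, -0.6, -1.0]
grip_width: 0.281
gripper_force: 58.9
```

```bash
python3 -m inch '[[[0,0,6],[0,0,0]],[[0,0,12],[0,0,0]],[[0,0,16],[0,0,0]],[[0,0,18],[0,0,0]],[[0,0,19],[0,0,0]],[[0,0,19],[0,0,0]]]'
```

```text
time_s: 6.62
tool_pos: [0.575, -0.0197, 0.0896]
tool_rot: [[0.996, 0.089, 0.002], [0.089, -0.996, -0.001], [0.002, 0.001, -1.0]]
force: [-19.1, -1.0, 38.3]
grip_width: 0.283
gripper_force: 78.4
```

```bash
python3 -m inch '[[[-0.5,0,-1.5],[0,0,0]],[[-1,0,-1.5],[0,0,0]],[[-1.5,0,-1],[0,0,0]],[[-1.5,0,0],[0,0,0]]]'
```

```text
time_s: 7.12
tool_pos: [0.5749, -0.0197, 0.0896]
tool_rot: [[0.996, 0.089, 0.004], [0.089, -0.996, -0.001], [0.004, 0.001, -1.0]]
force: [-14.6, -0.6, 36.7]
grip_width: 0.283
gripper_force: 78.0
```

The height matches the fingertips resting on the neck's rim, because I gripped 3 mm below the head's edge. I regrip 9 mm higher and push again.

```bash
python3 -m inch '[[[1,0,-3],[0,0,0]],[[1,0,-3],[0,0,0]]]'
python3 -m inch '[[[0,0,-1],[0,0,0]],[[0,0,-1],[0,0,0]],[[0,0,-9],[0,0,0]],[[0,0,-9],[0,0,0]],[[0,0,-9],[0,0,0]]]' 0.6
python3 -m inch '[[[0,0,0],[0,0,0]],[[0,0,0],[0,0,0]],[[0,0,0],[0,0,0]],[[0,0,0],[0,0,0]]]' 0
```

```text
time_s: 7.38
tool_pos: [0.5748, -0.0197, 0.09]
tool_rot: [[0.996, 0.089, 0.001], [0.089, -0.996, -0.0], [0.001, 0.001, -1.0]]
force: [-7.1, -1.0, 14.5]
grip_width: 0.284
gripper_force: 65.9
time_s: 8.0
tool_pos: [0.5744, -0.0197, 0.0974]
tool_rot: [[0.996, 0.089, 0.0], [0.089, -0.996, 0.0], [0.0, -0.0, -1.0]]
force: [-0.8, 0.6, 0.2]
grip_width: 0.599
gripper_force: 0.0
time_s: 8.5
tool_pos: [0.5744, -0.0197, 0.0975]
tool_rot: [[0.996, 0.089, 0.0], [0.089, -0.996, 0.0], [0.0, -0.0, -1.0]]
force: [-0.3, -0.5, 2.6]
grip_width: 0.276
gripper_force: 58.9
```

```bash
python3 -m inch '[[[0,0,2],[0,0,0]],[[0,0,4],[0,0,0]],[[0,0,6],[0,0,0]],[[0,0,6],[0,0,0]]]'
```

```text
time_s: 9.0
tool_pos: [0.5748, -0.0197, 0.097]
tool_rot: [[0.996, 0.089, 0.003], [0.089, -0.996, -0.001], [0.003, 0.002, -1.0]]
force: [-22.9, -1.5, 48.8]
grip_width: 0.277
gripper_force: 63.7
```

Unclear whether it is home. I probe and push its top with shut fingers; home means the top is at 113 mm.

```bash
python3 -m inch '[[[0,0,-6],[0,0,0]],[[0,0,-6],[0,0,0]],[[0,0,-30],[0,0,0]],[[0,0,-30],[0,0,0]]]' 0.6
python3 -m inch '[[[0,0,0],[0,0,0]],[[0,0,0],[0,0,0]],[[0,0,0],[0,0,0]],[[0,0,0],[0,0,0]],[[0,0,4],[0,0,0]],[[0,0,8],[0,0,0]],[[0,0,10],[0,0,0]],[[0,0,11],[0,0,0]],[[0,0,12],[0,0,0]],[[0,0,12],[0,0,0]]]' 0
```

```text
time_s: 9.5
tool_pos: [0.5753, -0.0197, 0.1221]
tool_rot: [[0.996, 0.089, 0.002], [0.089, -0.996, 0.0], [0.002, 0.0, -1.0]]
force: [-0.1, 0.5, -0.7]
grip_width: 0.603
gripper_force: 0.0
time_s: 10.75
tool_pos: [0.5748, -0.0197, 0.113]
tool_rot: [[0.996, 0.089, 0.002], [0.089, -0.996, -0.001], [0.002, 0.001, -1.0]]
force: [-13.0, -0.9, 28.1]
grip_width: -0.0
gripper_force: 14.7
```

The top is at exactly 113 mm under 28 N, so the small stopper is home. Now the large stopper.

```bash
python3 - <<'E'
from h import *
print(rel([.47,.343,.22]))
E
```

```text
[ -71.759  -370.504  -107.6018]
```

```bash
python3 -m inch '[[[0,0,-55],[0,0,0]],[[0,-20,-107],[0,0,0]],[[-10,-75,-107],[0,0,0]],[[-20,-135,-107],[0,0,0]],[[-32,-195,-107],[0,0,0]],[[-44,-255,-107],[0,0,0]],[[-56,-313,-107],[0,0,0]],[[-68,-360,-90],[0,0,0]],[[-72,-370,-50],[0,0,0]],[[-72,-370,-45],[0,0,0]]]' 1
python3 -m inch '[[[0,0,0],[0,0,0]],[[0,0,0],[0,0,0]]]'
python3 - <<'E'
from h import *
im=ctrl.capture("wrist");cv2.imwrite("pics/w5.png",im);C=cam("wrist")
g=cv2.cvtColor(im,6)
for t in (140,190,220):
  for c,st in blobs(g[100:330,200:350]>t,150):
    c=c+[200,100];print(t,c,st,ray(C,*c,.054),rel(ray(C,*c,.054)))
E
```

```text
time_s: 12.0
tool_pos: [0.4674, 0.3421, 0.1514]
tool_rot: [[0.996, 0.092, -0.005], [0.092, -0.996, -0.003], [-0.005, 0.002, -1.0]]
force: [0.1, -1.2, -0.2]
grip_width: 0.998
gripper_force: 0.0
time_s: 12.25
tool_pos: [0.4712, 0.3417, 0.156]
tool_rot: [[0.996, 0.087, 0.002], [0.087, -0.996, 0.001], [0.002, -0.001, -1.0]]
force: [0.0, -0.9, 0.5]
grip_width: 1.002
gripper_force: 0.0
140 [275.2 207.6] [  54   86   43   43 1393] [0.4705 0.3418 0.054 ] [ -0.8505   0.0541 102.0026]
190 [272.7 196.2] [ 55  88  35  18 393] [0.4802 0.3448 0.054 ] [  9.1464  -2.0257 102.0293]
220 [272.7 196.4] [ 55  89  35  17 371] [0.4801 0.3448 0.054 ] [  8.973   -2.0263 102.0288]
```

The large stopper's head is at (275,207), almost centred, so I descend and grip it just inside its head height.

```bash
python3 -m inch '[[[-1,0,50],[0,0,0]],[[-1,0,100],[0,0,0]],[[-1,0,121],[0,0,0]],[[-1,0,121],[0,0,0]],[[-1,0,121],[0,0,0]]]'
python3 -m inch '[[[0,0,0],[0,0,0]],[[0,0,0],[0,0,0]],[[0,0,0],[0,0,0]],[[0,0,0],[0,0,0]],[[0,0,0],[0,0,0]]]' 0
python3 - <<'E'
from h import *
s=ctrl.sense();print(s["tool_pos"],rel([.5844,-.1103,.17]))
E
```

```text
time_s: 12.92
tool_pos: [0.4699, 0.3428, 0.0352]
tool_rot: [[0.996, 0.089, 0.002], [0.089, -0.996, 0.002], [0.002, -0.001, -1.0]]
force: [0.6, -0.5, 0.7]
grip_width: 0.999
gripper_force: 0.0
time_s: 13.55
tool_pos: [0.4691, 0.3426, 0.0343]
tool_rot: [[0.996, 0.089, 0.001], [0.089, -0.996, 0.001], [0.001, -0.001, -1.0]]
force: [-0.6, -0.3, 5.7]
grip_width: 0.409
gripper_force: 59.7
[0.4691 0.3426 0.0343] [  74.5915  461.3098 -135.8747]
```

```bash
python3 -m inch '[[[0,0,-55],[0,0,0]],[[0,0,-115],[0,0,0]],[[0,10,-175],[0,0,0]],[[5,50,-212],[0,0,0]],[[10,110,-214],[0,0,0]],[[16,170,-214],[0,0,0]],[[22,230,-214],[0,0,0]],[[28,290,-214],[0,0,0]],[[34,350,-210],[0,0,0]],[[42,405,-180],[0,0,0]]]'
python3 -m inch '[[[6,40,25],[0,0,0]],[[8,56,35],[0,0,0]],[[8,56,35],[0,0,0]],[[8,56,35],[0,0,0]]]'
python3 - <<'E'
from h import *
im=ctrl.capture("wrist");cv2.imwrite("pics/w6.png",im);C=cam("wrist");s=ctrl.sense()
z=s["tool_pos"][2]+.054-.0343
print(s["tool_pos"],s["grip_width"],rel([.5844,-.1103,.09]),"port pix",pix(C,[.5844,-.1103,.09]),"tool axis pix",pix(C,[*s["tool_pos"][:2],z]))
cv2.imwrite("pics/c6.png",im[130:350,150:430])
g=cv2.cvtColor(im,6)
for t in (110,140,170,190): print(t,[(c+[225,240],st) for c,st in blobs(g[240:350,225:335]>t,300)])
E
```

```text
time_s: 14.8
tool_pos: [0.5478, -0.0592, 0.2155]
tool_rot: [[0.996, 0.088, 0.005], [0.089, -0.996, -0.001], [0.005, 0.001, -1.0]]
force: [1.5, -0.2, -0.3]
grip_width: 0.406
gripper_force: 60.0
time_s: 15.3
tool_pos: [0.56, -0.1095, 0.1798]
tool_rot: [[0.996, 0.092, 0.002], [0.092, -0.996, 0.001], [0.002, -0.001, -1.0]]
force: [0.7, -0.1, -0.2]
grip_width: 0.411
gripper_force: 60.0
[ 0.5601 -0.1095  0.1799] 0.4085107924664043 [23.9194  3.1173 89.9966] port pix [278.9827 182.0846] tool axis pix [273.7515 284.4734]
110 [(array([276.4, 276.8]), array([  14,    0,   76,   78, 5110], dtype=int32)), (array([326.1, 271.1]), array([ 91,  11,  19,  45, 410], dtype=int32))]
140 [(array([276.6, 276.7]), array([  14,    0,   76,   78, 5014], dtype=int32))]
170 [(array([276.5, 281.5]), array([  14,    5,   76,   72, 4258], dtype=int32))]
190 [(array([277.5, 274.7]), array([  14,    8,   76,   69, 2188], dtype=int32))]
```

View pics/c6.png

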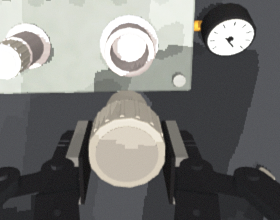

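The stopper's top face is centred at full (276.5,282.5), upright, with the wide neck ahead at about (279,182). I insert it.

```bash
python3 -m inch '[[[23.1,1.8,0],[0,0,0]],[[23.1,1.8,25],[0,0,0]],[[23.1,1.8,48],[0,0,0]],[[23.1,1.8,48],[0,0,0]],[[23.1,1.8,56],[0,0,0]],[[23.1,1.8,64],[0,0,0]],[[23.1,1.8,70],[0,0,0]],[[23.1,1.8,70],[0,0,0]]]'
```

```text
time_s: 16.35
tool_pos: [0.5828, -0.1106, 0.1083]
tool_rot: [[0.996, 0.09, 0.0], [0.09, -0.996, 0.001], [0.0, -0.001, -1.0]]
force: [2.0, 4.9, -2.7]
grip_width: 0.405
gripper_force: 60.0
```

```bash
python3 -m inch '[[[0,-0.5,4],[0,0,0]],[[0,-0.5,8],[0,0,0]],[[0,-0.5,12],[0,0,0]],[[0,-0.5,15],[0,0,0]],[[0,-0.5,17],[0,0,0]],[[0,-0.5,17],[0,0,0]]]'
```

```text
time_s: 17.1
tool_pos: [0.5833, -0.1098, 0.0942]
tool_rot: [[0.996, 0.09, 0.002], [0.09, -0.996, 0.001], [0.002, -0.0, -1.0]]
force: [-6.7, 7.8, 19.6]
grip_width: 0.404
gripper_force: 62.5
```

Contact is at 94.2 mm, as expected for home. I release and confirm with a push on the top (home is 114 mm).

```bash
python3 -m inch '[[[0,0,-2],[0,0,0]],[[0,0,-2],[0,0,0]],[[0,0,-2],[0,0,0]],[[0,0,-31],[0,0,0]],[[0,0,-31],[0,0,0]]]' 0.65
python3 -m inch '[[[0,0,0],[0,0,0]],[[0,0,0],[0,0,0]],[[0,0,0],[0,0,0]],[[0,0,0],[0,0,0]],[[0,0,4],[0,0,0]],[[0,0,8],[0,0,0]],[[0,0,10],[0,0,0]],[[0,0,12],[0,0,0]],[[0,0,12],[0,0,0]]]' 0
```

```text
time_s: 17.73
tool_pos: [0.5839, -0.1117, 0.1246]
tool_rot: [[0.996, 0.089, 0.004], [0.089, -0.996, -0.001], [0.004, 0.001, -1.0]]
force: [0.0, 0.1, 0.4]
grip_width: 0.655
gripper_force: 0.0
time_s: 18.85
tool_pos: [0.5827, -0.1112, 0.114]
tool_rot: [[0.996, 0.089, 0.002], [0.089, -0.996, -0.001], [0.002, 0.001, -1.0]]
force: [-13.3, 1.5, 26.9]
grip_width: -0.0
gripper_force: 13.4
```

Top is at 114.0 mm, so both stoppers are home. Now I hover above the crank and look.

```bash
python3 - <<'E'
from h import *
C=cam("top");print(ray(C,248.7,194.2,.175));print(rel([.526,.123,.27]))
E
```

```text
[0.5211 0.1162 0.175 ]
[ -35.3925 -238.1061 -156.276 ]
```

```bash
python3 -m inch '[[[0,0,-55],[0,0,0]],[[0,0,-110],[0,0,0]],[[-5,-30,-150],[0,0,0]],[[-13,-85,-156],[0,0,0]],[[-22,-145,-156],[0,0,0]],[[-30,-200,-156],[0,0,0]],[[-35,-235,-156],[0,0,0]],[[-35,-235,-156],[0,0,0]],[[-35,-235,-156],[0,0,0]]]' 1
python3 - <<'E'
from h import *
im=ctrl.capture("wrist");cv2.imwrite("pics/w7.png",im);C=cam("wrist");s=ctrl.sense();print(s["tool_pos"])
print("exp crank top",pix(C,[.526,.12,.183]),"hub",pix(C,[.5704,.12,.12]))
E
```

```text
time_s: 19.98
tool_pos: [0.5269, 0.1189, 0.2664]
tool_rot: [[0.996, 0.089, -0.0], [0.089, -0.996, -0.001], [-0.0, 0.001, -1.0]]
force: [0.2, -0.2, 1.1]
grip_width: 0.998
gripper_force: 0.0
[0.5271 0.1184 0.2664]
exp crank top [272.7532 214.7985] hub [277.4979 148.7861]
```

View pics/w7.png

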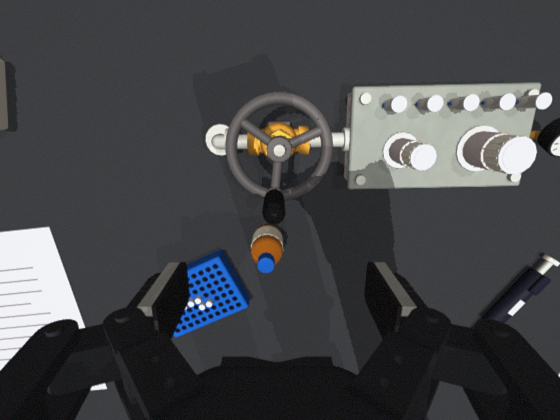

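The wheel's rim is centred near (278.5,145) and the crank top is at about (274,212); both stoppers sit in their necks. That was my eleventh picture, one over the limit, so from here I use numbers only.

```bash
python3 - <<'E'
from h import *
im=cv2.imread("pics/w7.png");C=cam("wrist")
g=cv2.cvtColor(im,6)
m=np.zeros_like(g);m[185:230,250:300]=(g[185:230,250:300]<22)
for c,st in blobs(m,60): print("dark",c,st)
for r in range(188,228,4): print(r,g[r,256:292:2])
h=cv2.HoughCircles(cv2.GaussianBlur(g,(3,3),1),cv2.HOUGH_GRADIENT,1,10,param1=80,param2=20,minRadius=40,maxRadius=58)
for c in h[0][:5]:
  if abs(c[0]-278)<15: print("rim",c,ray(C,c[0],c[1],.12))
print("crank",ray(C,274,212,.183),"hub",ray(C,278.5,145,.12))
E
```

```text
dark [273.4 205. ] [263 190  22  34 441]
188 [109  96  86  81  72  62  43  77  81  87  59  69  37  31  32  35  46  56]
192 [100 107 113 120 117  65  27  14  14  18  13  13  22  51  59  62  68  94]
196 [47 48 51 78 72 12 20 16 11 13 14 13 12 16 62 58 60 60]
200 [53 52 52 58 18 15 12 18 14 13 15 13  9 15 34 50 53 57]
204 [53 56 56 55 11 14 20 28 23 22 20 19 10  5 29 58 53 57]
208 [60 55 56 45 18 13 15 20 21 24 21 23 12 18 25 57 55 57]
212 [58 54 60 29 18 21 27 23 23 24 24 23 18 20 21 58 55 57]
216 [52 54 52 56  9 18 23 20 21 37 27 24 25 15 31 60 57 55]
220 [53 52 53 52 49 17 17 24 16 20 19 22 20 32 51 53 58 56]
224 [52 53 50 49 44 35 41 37 28 30 28 50 54 53 55 56 56 57]
rim [279.5 146.5  44.9] [0.5727 0.1183 0.12  ]
rim [270.5 152.5  43. ] [0.5664 0.1263 0.12  ]
rim [285.5 138.5  44.1] [0.5805 0.1134 0.12  ]
rim [270.5 138.5  43. ] [0.5793 0.1273 0.12  ]
crank [0.5284 0.1192 0.183 ] hub [0.574  0.1194 0.12  ]
```

```bash
python3 -m inch '[[[1,-2,50],[0,0,0]],[[1,-2,100],[0,0,0]],[[1,-2,125],[0,0,0]],[[1,-2,125],[0,0,0]],[[1,-2,125],[0,0,0]]]'
python3 -m inch '[[[0,0,0],[0,0,0]],[[0,0,0],[0,0,0]],[[0,0,0],[0,0,0]],[[0,0,0],[0,0,0]],[[0,0,0],[0,0,0]],[[0,0,0],[0,0,0]]]' 0
```

```text
time_s: 20.65
tool_pos: [0.5285, 0.1213, 0.1429]
tool_rot: [[0.996, 0.088, 0.002], [0.088, -0.996, 0.0], [0.002, -0.0, -1.0]]
force: [-0.4, -0.5, 0.7]
grip_width: 1.002
gripper_force: 0.0
time_s: 21.4
tool_pos: [0.5277, 0.1219, 0.1421]
tool_rot: [[0.996, 0.089, 0.001], [0.089, -0.996, 0.0], [0.001, -0.0, -1.0]]
force: [-2.1, -0.4, 4.8]
grip_width: 0.208
gripper_force: 58.6
```

Gripped. Turning clockwise now, a quarter turn first to check the centre by force.

```bash
python3 -m inch '[[[1.3,-7.7,0],[0,0,0]],[[5.8,-18.6,0],[0,0,0]],[[13,-27.9,0],[0,0,0]],[[22.3,-35.1,0],[0,0,0]],[[33.2,-39.6,0],[0,0,0]],[[44.8,-41.1,0],[0,0,0]],[[44.8,-41.1,0],[0,0,0]],[[44.8,-41.1,0],[0,0,0]]]'; python3 -c "
from h import *
print(ctrl.sense()['tool_pos'])"
```

```text
time_s: 22.4
tool_pos: [0.5697, 0.166, 0.1421]
tool_rot: [[0.996, 0.088, 0.002], [0.088, -0.996, -0.0], [0.002, 0.001, -1.0]]
force: [3.7, -2.7, 6.1]
grip_width: 0.204
gripper_force: 58.8
[0.5697 0.166  0.1421]
```

```bash
python3 -m inch '[[[11.6,1.5,0],[0,0,0]],[[22.5,6,0],[0,0,0]],[[31.8,13.2,0],[0,0,0]],[[39,22.5,0],[0,0,0]],[[42.3,29.6,0],[0,0,0]],[[43.5,33.4,0],[0,0,0]],[[43.5,33.4,0],[0,0,0]],[[43.5,33.4,0],[0,0,0]]]'; python3 -c "
from h import *
print(ctrl.sense()['tool_pos'])"
```

```text
time_s: 23.4
tool_pos: [0.6143, 0.1383, 0.1421]
tool_rot: [[0.996, 0.09, -0.001], [0.09, -0.996, 0.001], [-0.0, -0.001, -1.0]]
force: [-2.3, -0.7, 6.5]
grip_width: 0.203
gripper_force: 59.3
[0.6143 0.1383 0.1421]
```

```bash
python3 -m inch '[[[1.3,5.5,0],[0,0,0]],[[1.8,9.4,0],[0,0,0]],[[2,11.7,0],[0,0,0]],[[2,13.3,0],[0,0,0]],[[2,13.3,0],[0,0,0]],[[2,13.3,0],[0,0,0]]]'; python3 -c "
from h import *
print(ctrl.sense()['tool_pos'])"
python3 -m inch '[[[0,1.5,0],[0,0,0]],[[0,3,0],[0,0,0]],[[0,3,0],[0,0,0]],[[0,3,0],[0,0,0]]]'; python3 -c "
from h import *
print(ctrl.sense()['tool_pos'])"
```

```text
time_s: 24.15
tool_pos: [0.6174, 0.1263, 0.1421]
tool_rot: [[0.996, 0.091, -0.0], [0.091, -0.996, 0.002], [-0.0, -0.002, -1.0]]
force: [-1.5, 1.9, 6.3]
grip_width: 0.206
gripper_force: 59.2
[0.6174 0.1263 0.1421]
time_s: 24.65
tool_pos: [0.6174, 0.1258, 0.1421]
tool_rot: [[0.996, 0.093, -0.0], [0.093, -0.996, 0.005], [0.0, -0.005, -1.0]]
force: [-1.3, 6.8, 4.0]
grip_width: 0.203
gripper_force: 59.2
[0.6174 0.1258 0.1421]
```

```bash
python3 -m inch '[[[0,2,0],[0,0,0]],[[0,5,0],[0,0,0]],[[0,5,0],[0,0,0]],[[0,5,0],[0,0,0]]]'; python3 -c "
from h import *
print(ctrl.sense()['tool_pos'],ctrl.sense()['ft_torque'])"
```

```text
time_s: 25.15
tool_pos: [0.6174, 0.1255, 0.1422]
tool_rot: [[0.995, 0.098, 0.0], [0.098, -0.995, 0.01], [0.001, -0.01, -1.0]]
force: [1.0, 16.9, 2.5]
grip_width: 0.203
gripper_force: 59.3
[0.6174 0.1255 0.1422] [3.5859 0.0186 0.0028]
```

The wheel is shut: force rises to 17 N with no motion, at (0.6174,0.1256), world angle 5.9°, which agrees with the station's yaw. Backing off, first half turn.

```bash
python3 -m inch '[[[0,-8.3,0],[0,0,0]],[[-3,-23.6,0],[0,0,0]],[[-11,-37,0],[0,0,0]],[[-23.2,-46.9,0],[0,0,0]],[[-38,-51.9,0],[0,0,0]],[[-53.6,-51.7,0],[0,0,0]],[[-68.2,-46.1,0],[0,0,0]],[[-80,-35.8,0],[0,0,0]],[[-87.5,-22.2,0],[0,0,0]],[[-90,-6.7,0],[0,0,0]]]'
```

```text
time_s: 26.4
tool_pos: [0.5278, 0.1158, 0.1421]
tool_rot: [[0.996, 0.091, 0.0], [0.091, -0.996, 0.002], [0.0, -0.002, -1.0]]
force: [7.0, 4.6, 1.9]
grip_width: 0.203
gripper_force: 59.5
```

```bash
python3 -m inch '[[[3,15.3,0],[0,0,0]],[[11,28.7,0],[0,0,0]],[[23.2,38.6,0],[0,0,0]],[[38,43.6,0],[0,0,0]],[[53.6,43.4,0],[0,0,0]],[[68.2,37.8,0],[0,0,0]],[[80,27.5,0],[0,0,0]],[[87.5,13.9,0],[0,0,0]],[[90,-1.6,0],[0,0,0]]]'
python3 -m inch '[[[-3,-15.3,0],[0,0,0]],[[-11,-28.7,0],[0,0,0]],[[-23.2,-38.6,0],[0,0,0]],[[-38,-43.6,0],[0,0,0]],[[-53.6,-43.4,0],[0,0,0]],[[-68.2,-37.8,0],[0,0,0]],[[-80,-27.5,0],[0,0,0]],[[-87.5,-13.9,0],[0,0,0]],[[-90,1.6,0],[0,0,0]]]'
```

```text
time_s: 27.52
tool_pos: [0.6178, 0.1228, 0.142]
tool_rot: [[0.996, 0.087, -0.001], [0.087, -0.996, -0.002], [-0.002, 0.002, -1.0]]
force: [-5.1, -4.8, 13.9]
grip_width: 0.204
gripper_force: 60.7
time_s: 28.65
tool_pos: [0.5278, 0.1156, 0.1421]
tool_rot: [[0.996, 0.091, -0.0], [0.091, -0.996, 0.001], [-0.0, -0.001, -1.0]]
force: [5.9, 4.4, 2.6]
grip_width: 0.207
gripper_force: 59.8
```

```bash
python3 -m inch '[[[3,15.3,0],[0,0,0]],[[11,28.7,0],[0,0,0]],[[23.2,38.6,0],[0,0,0]],[[38,43.6,0],[0,0,0]],[[53.6,43.4,0],[0,0,0]],[[68.2,37.8,0],[0,0,0]],[[80,27.5,0],[0,0,0]],[[87.5,13.9,0],[0,0,0]],[[89,5,0],[0,0,0]],[[89,5,0],[0,0,0]]]'; python3 -m inch '[[[0,0,0],[0,0,0]]]'; python3 -c "
from h import *
s=ctrl.sense();print(s['tool_pos'],rel([.6174,.1256,.1421]),s['force'])"
```

```text
time_s: 29.9
tool_pos: [0.6176, 0.1182, 0.1421]
tool_rot: [[0.996, 0.09, -0.0], [0.09, -0.996, 0.0], [-0.0, -0.0, -1.0]]
force: [0.9, 2.3, 7.1]
grip_width: 0.206
gripper_force: 60.2
time_s: 30.02
tool_pos: [0.6176, 0.1182, 0.1421]
tool_rot: [[0.996, 0.09, 0.0], [0.09, -0.996, 0.001], [0.0, -0.001, -1.0]]
force: [0.6, 2.6, 7.7]
grip_width: 0.204
gripper_force: 60.2
[0.6176 0.1182 0.1421] [ 0.4788 -7.36    0.0226] [0.6026 2.631  7.6529]
```

7.4 mm (about 9°) short of two turns; I creep up to the stop point.

```bash
python3 -m inch '[[[0,-3,0],[0,0,0]],[[0.2,-6,0],[0,0,0]],[[0.2,-7.4,0],[0,0,0]],[[0.2,-7.4,0],[0,0,0]],[[0.2,-7.4,0],[0,0,0]]]'; python3 -c "
from h import *
s=ctrl.sense();print(s['tool_pos'],rel([.6174,.1256,.1421]),s['force'])"
```

```text
time_s: 30.65
tool_pos: [0.6176, 0.1234, 0.1421]
tool_rot: [[0.996, 0.088, 0.0], [0.088, -0.996, -0.001], [0.0, 0.001, -1.0]]
force: [1.4, -1.5, 8.1]
grip_width: 0.205
gripper_force: 60.2
[0.6176 0.1234 0.1421] [ 0.0195 -2.1826  0.0016] [ 1.4102 -1.5316  8.1389]
```

```bash
python3 -m inch '[[[0,-1.5,0],[0,0,0]],[[0,-2.4,0],[0,0,0]],[[0,-2.4,0],[0,0,0]],[[0,-2.4,0],[0,0,0]]]'; python3 -c "
from h import *
s=ctrl.sense();print(s['tool_pos'],s['tool_rot'][:,2],rel([.6174,.1256,.1421]),s['force'])"
```

```text
time_s: 31.15
tool_pos: [0.6174, 0.1256, 0.1421]
tool_rot: [[0.996, 0.087, 0.0], [0.087, -0.996, -0.001], [0.0, 0.002, -1.0]]
force: [1.0, -1.6, 8.0]
grip_width: 0.205
gripper_force: 60.2
[0.6174 0.1256 0.1421] [ 0.0004 -0.0015 -1.    ] [0.0116 0.0507 0.0123] [ 1.0285 -1.5656  7.9552]
```

Measured position matches the stop position to within 0.1 mm, and the residual force is below the wheel's friction. I hold briefly and hand in.

```bash
python3 -m inch '[[[0,0,0],[0,0,0]],[[0,0,0],[0,0,0]],[[0,0,0],[0,0,0]],[[0,0,0],[0,0,0]]]'; python3 -c "
from h import *
s=ctrl.sense();print(s['tool_pos'],s['force']);print(ctrl.sign_off())"
```

```text
time_s: 31.65
tool_pos: [0.6174, 0.1256, 0.1421]
tool_rot: [[0.996, 0.087, 0.0], [0.087, -0.996, -0.001], [0.0, 0.002, -1.0]]
force: [1.3, -1.5, 8.6]
grip_width: 0.208
gripper_force: 60.2
[0.6174 0.1256 0.1421] [ 1.3065 -1.5444  8.6083]
the job is handed in; nothing more can be done
None
```

I handed the job in at 31.7 s: both stoppers are home, and the wheel was shut against its stop, backed off two full turns (to about half a degree) and is held by the crank; I viewed 11 pictures, one over the limit of 10.

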